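# Unlock the star wheel and click the jaw case's slide cover shut

## Task

Close up the jaw case: turn its star wheel counterclockwise (seen from above), spoke by spoke, until it meets its stop, then push the slide cover fully home by its lug until the springy tab clicks down past the ledge. Feel your way and do not press on the case harder than about 30 N; leave the other things on the cart where they are.

Things in the scene. Friction and masses are not known exactly. Their poses are not given: they have to be found in the camera images.
- jaw_case: Fixed steel storage case for chuck jaws, 150 (x) by 330 mm (y), deck 55 mm high. Origin: centre of its underside on the table, z up; all mm positions below are in this frame. The +y part is solid deck, the -y end carries the star wheel, between them (y -70 to 25) is the open compartment. The cover closes towards the case's -y, to the wheel.
- slide_cover (a joint): Place (m) of the aluminium slide cover: grows as it opens towards the case's +y, up to 0.09; home lies somewhere from -0.007 to +0.007, as set by the catch bar, and is found by feel. Drag about 2.5 N; about 26 to 4 mm before home the tab climbs its ledge and the push rises to 10-15 N, then it clicks, drops, and the cover meets a hard stop.
- cover_front (a point): Middle of the top of the cover's front (-y) edge. The cover is a plate 110 x 110 x 6 mm, its top at z = 70, running below the lips of two rails; at joint value 0 it spans y = -80 to +30.
- push_face (a point): Centre of the rear (+y) face of the upright push lug on top of the cover, near its rear edge: 60 mm wide (x -15 to 45), 10 mm thick, from z = 70 to 95 (the point at 82). Moves with the cover; at joint value 0 it is at x = 15, y = 22.
- tab (a joint): Lift (rad) of the springy steel tab hinged at the cover's rear edge at x = -35, beside the lug: a tongue 18 mm wide, 50 mm long, pointing to +y, with a nose under it 40 mm from its root. 0 = flat; rises to about 0.14 as the nose rides over the ledge, snaps back to 0 once past it, 1 mm or so before the cover's stop.
- rail_back (a point): Top of the +y end of the rail at the case's +x side (x = 59, y = 165, z = 76). Under the cover, along the other rail (x about -50), lies the steel catch bar with the tab's ledge (16 mm wide, 7.5 high, ramp on its +y side) and the cover's end stop. It is bolted in a slot, up to 7 mm either way along y from its middle place, so ledge and stop shift together.
- rail_end (a point): Top of the -y end of the rail at the case's +x side (x = 59, y = -75, z = 76). Two steel rails with inward lips run along y from -75 to +165; the lips' inner edges are at x = -49 and +49.
- star_wheel (a joint): Angle (rad) of the star wheel from its unlocked stop: 0 = at that stop, grows as it is turned clockwise seen from above (at most 3.3). Turn it counterclockwise to unlock. It stays where it is left and takes about 0.2 N m (some 4 N near the spoke ends).
- wheel_hub (a point): On the wheel's vertical axis at the spokes' centre height: x = 0, y = -119, z = 105. Four spokes 90 degrees apart, rods of 14 mm diameter with black balls of 22 mm at radius 61 mm; hub radius 15, top at z = 118. At joint value 0 the spokes point 45, 135, 225, 315 degrees from the case's +x, counterclockwise from above; at w each is w further clockwise.
- lock_flat (a point): Middle of the flat's top edge on the D-shaped steel lock plate that turns with the wheel below the spokes: radius 54, flat 25 mm from the axis, z = 60 to 71. Turned otherwise it stops the cover 15 mm before joint value 0; the cover can go home only when the flat faces it (wheel within about 0.12 rad of 0).
- jaw_a: loose steel chuck jaw, block 45 x 100 x 45 mm with a 12 mm step on top; origin at the centre of its underside. A bystander.
- jaw_b: loose plain steel chuck jaw, block 45 x 100 x 45 mm; origin at the centre of its underside. A bystander.
- jaw_c: loose steel chuck jaw, block 45 x 100 x 45 mm with a 12 mm step on top; origin at the centre of its underside. A bystander.
- bore_holder: loose dark steel holder block 75 x 75 x 45 mm with a bore drawn on top and two brass screws; origin at the centre of its underside. A bystander.
- bushing: loose dark steel bushing, outer diameter 60, inner 38, height 50 mm; origin at the centre of its underside. A bystander.
- oil_bottle: loose white oil bottle, diameter 56, height 150 mm; origin at the centre of its underside. A bystander.
- wrench: loose steel wrench, 170 mm long, lying flat; origin on its underside. A bystander.

How it is judged (in metres and radians):
On the way, in this order (a step that is already met when the one before it is completed fails the run):
1. the star wheel is turned to its unlocked stop while the cover is still open (value of joint star_wheel below 0.15 rad and value of joint slide_cover above 0.0135 m), for 0.1 s.
2. the cover is home and its tab has clicked down (value of joint slide_cover below 0.01 m and value of joint tab below 0.03 rad), for 0.2 s.
At the end, for the whole second after the job is handed in: The slide cover is home: pushed past the ledge (joint value below 10 mm) with its tab snapped down flat (under 0.03 rad); and the star wheel is within 0.15 rad of its unlocked stop (all of step 2 and value of joint star_wheel below 0.15 rad); the robot touches nothing.
It fails at once if the robot pressed on the case, its cover or its wheel with more than 35 N (contact force between any of the fingers, the arm and jaw_case above 35 N).
It fails at once if another thing on the cart was shifted by more than 30 mm (distance of any of jaw_a, jaw_b, jaw_c, bore_holder, bushing, oil_bottle, wrench from where it was at the start of the episode above 0.03 m).
It also fails if it takes over 67 s, if anything falls off the work surface, if the arm or the gripper's body presses on something with over 40 N, if the wrist force passes 120 N, or if a joint passes its speed limit or range.

## Robot

A 6-joint arm with a two-finger parallel gripper is mounted at the origin on the work surface. World frame = base frame: x ahead of the robot, y to its left, z up, the work surface at z = 0. Lengths are in mm, angles in degrees, forces in N, time in s.
With the tool pointing down it reaches from about 350 to 850 mm from the base axis. Payload 8.1 kg.
Tool frame: the origin (TCP) lies between the finger pads; the fingertips stand 14 mm ahead of it and the grasp point (between the pads) lies 5 mm behind it; z points along the fingers, x is the direction in which the jaws open and shut, and the axes are right-handed (so a half turn about z gives the same grasp; the last joint's range is limited). The gripper opens to 85 mm and grips with 20 to 120 N. Pads are 22 mm wide; open, the fingers measure 114 mm over their backs; the gripper's body (76 mm by 85 mm) begins 54 mm behind the grasp point. The pads swing forward as they close: fully open they stand 13 mm farther back than shut.
Start: joints at [-69.809, 7.471, 85.268, -0, 87.261, -4.893], TCP at [254.389, -543.408, 245.292] pointing down, gripper open.
Joint ranges: [-169.43, 169.43], [-51.17, 129.36], [1.28, 143.12], [-76.62, 256.62], [0, 156.53], [-152.29, 152.29]. Speed limits (degrees/s): [136.94, 136.94, 159.86, 180, 180, 180].

## Interface

Orientations are given as [roll, pitch, yaw] about the fixed x, y, z axes, in that order (R = Rz(yaw) Ry(pitch) Rx(roll)).
In Python, from bench import r, vision, job gives the robot as it stands.
- The arm moves only by the tool send_rows, never from a script. Its arguments are lists of equal length, an entry for each row: "dp": the shift along the world's x, y, z in mm, a list of three; "rot": the turn, a rotation vector about the world's x, y, z in rad, a list of three. In form: {"dp": [[tx, ty, tz], ...], "rot": [[wx, wy, wz], ...]}. A call has 1 to 5 rows; each row is the pose to reach, as a shift and turn from the pose commanded when the call began; what a row does not reach only later rows make up. A row lasts 1/8 s, in which the tool goes at most 62.5 mm and 10.7 degrees, less where a joint would pass 70% of its speed; a pose out of reach is approached as far as the arm can. A call with a gripper value outside its range is refused whole. "jaw" is the finger opening in mm, from 0 to 85.4, set as the call begins (left out, the last holds). The fingers move at their own pace and stop on an object; "force" is the grip in N (left out, the last holds). Time passes only in rows, so rows that repeat a pose let the fingers close. It gives the time, the measured TCP pose, the force and the opening at its end, in the units of the state.
- r.sense(): the state, without advancing time (a new reading comes with each control period).
- vision.snapshot(name): name is "side" or "top" or "wrist"; returns a dict with "pixels" (384x512x3 uint8, red, green, blue), "depth" (384x512 float32, mm along the optical axis (not along the pixel's ray), 0 where there is no reading), "intrinsics" (3x3 intrinsics, pixels), "world_from_camera" (4x4, takes a point from camera to world coordinates); the wrist camera has in their place "T_tool_cam" (4x4, takes a point from camera to tool coordinates, whose origin is the TCP and whose axes are the tool frame's). Camera axes: x right, y down, z forward; pixel columns grow to the right and rows downward; lengths in mm; the calibration is good to about 2 mm. A picture is of the moment at which its call begins: read the wrist's pose just before it.
- job.hand_in(): hands the job in, once; it reports no verdict.
The state is a dict: "time": time; "joint_pos": joint angles; "qd": joint speeds; "joint_efforts": joint torques, N m; "tool_pos": TCP position; "tcp_rot": TCP orientation; "ft_force": force on the tool from outside, world axes, zero at the start; "wrist_torque": the same for the moment, N m; "finger_gap": finger opening in mm.
Only numpy, scipy, OpenCV 4.12 (cv2) and the standard library are available. Lean on these libraries where they do the work, as an engineer would, in place of code of your own. Each camera call takes 0.05 s, during which the arm holds its last target.

## Working session

There is one attempt and no reset: what is moved stays moved. The work goes in short steps, Python scripts to look and compute and a tool call to move; the robot and the scene stay as the last step left them, time stands still between calls to the robot, and variables do not carry over. Pictures are saved under pics/ and viewed, and the job is handed in when it is done.

Besides the shell and the picture viewer there is one more tool, called after "Request:" as a command line: name --argument value ..., lists and objects as JSON in quotes. send_rows: Moves the arm, as the interface text tells. Its arguments: {"type":"object","properties":{"dp":{"type":"array"},"rot":{"type":"array"},"jaw":{"type":"number"},"force":{"type":"number"}},"required":["dp","rot"]}

```bash
ls; mkdir -p pics; python3 - <<'E'
from bench import r, vision, job
import cv2,pickle
print(r.sense())
for n in ["side","top","wrist"]:
    s=vision.snapshot(n); pickle.dump(s,open(f'pics/{n}0.pkl','wb'))
    cv2.imwrite(f'pics/{n}0.png',cv2.resize(s["pixels"][:,:,::-1],(768,576),interpolation=cv2.INTER_CUBIC))
    print(n,s["intrinsics"], s.get("world_from_camera",s.get("T_tool_cam")))
E
```

```text
pics
{'time': 0.0, 'joint_pos': array([-6.98101179e+01,  7.51610613e+00,  8.53278466e+01,  9.08597628e-04,
        8.72592172e+01, -4.89059074e+00]), 'qd': array([-0.02475715, -0.08357817,  0.0508942 ,  0.02855209, -0.05556301,
       -0.11815916]), 'joint_efforts': array([-1.54198489e-03, -5.69409478e+01, -5.00548017e+01, -4.09947479e-04,
        1.48748030e-02,  2.11384685e-05]), 'tool_pos': array([ 254.21041941, -542.93543773,  244.24770614]), 'tcp_rot': array([-1.79990300e+02,  1.02716989e-01, -6.49195628e+01]), 'ft_force': array([ 0.2819107 , -0.11157832, -0.37568831]), 'wrist_torque': array([ 0.06371491, -0.02359216,  0.02017733]), 'finger_gap': 85.48972296634768}
side [[431.61449773   0.         257.18472788]
 [  0.         431.61449773 197.53466466]
 [  0.           0.           1.        ]] [[ 9.97154295e-01 -5.23953206e-02  5.42037074e-02  5.08438591e+02]
 [-7.50732869e-02 -6.24540420e-01  7.77375884e-01 -8.01263125e+02]
 [-6.87845242e-03 -7.79232952e-01 -6.26696652e-01  7.59160296e+02]
 [ 0.00000000e+00  0.00000000e+00  0.00000000e+00  1.00000000e+00]]
top [[360.12898296   0.         254.0864985 ]
 [  0.         360.12898296 195.82090394]
 [  0.           0.           1.        ]] [[ 1.50253769e-02 -9.86531949e-01  1.62877103e-01  4.54762806e+02]
 [-9.99626670e-01 -1.85385451e-02 -2.00709587e-02  2.27952895e+01]
 [ 2.28201465e-02 -1.62514722e-01 -9.86442196e-01  8.39877553e+02]
 [ 0.00000000e+00  0.00000000e+00  0.00000000e+00  1.00000000e+00]]
wrist [[283.42572295   0.         258.13699135]
 [  0.         283.42572295 193.87008711]
 [  0.           0.           1.        ]] [[ 9.99999401e-01 -5.29047902e-04  9.58698712e-04  8.06752313e-01]
 [ 2.26377910e-04  9.56507291e-01  2.91708332e-01 -7.43848049e+01]
 [-1.07132999e-03 -2.91707940e-01  9.56506837e-01 -1.29508005e+02]
 [ 0.00000000e+00  0.00000000e+00  0.00000000e+00  1.00000000e+00]]
```

View pics/top0.png

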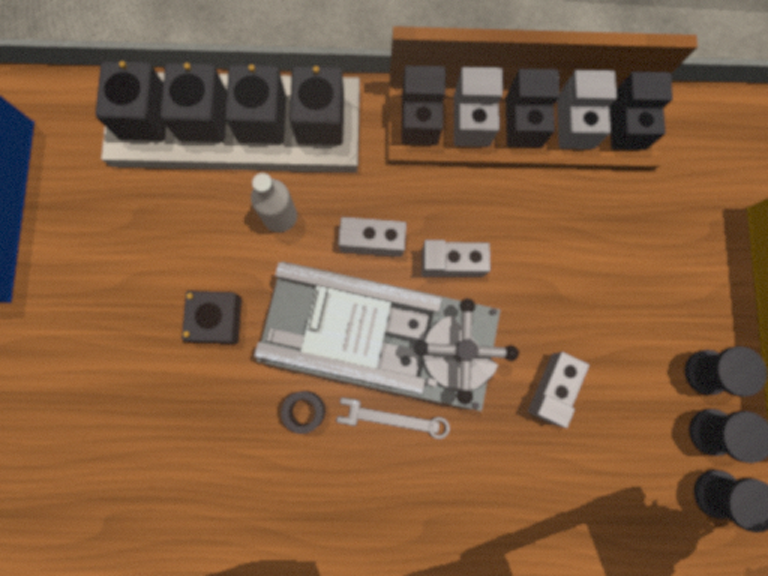

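View pics/side0.png

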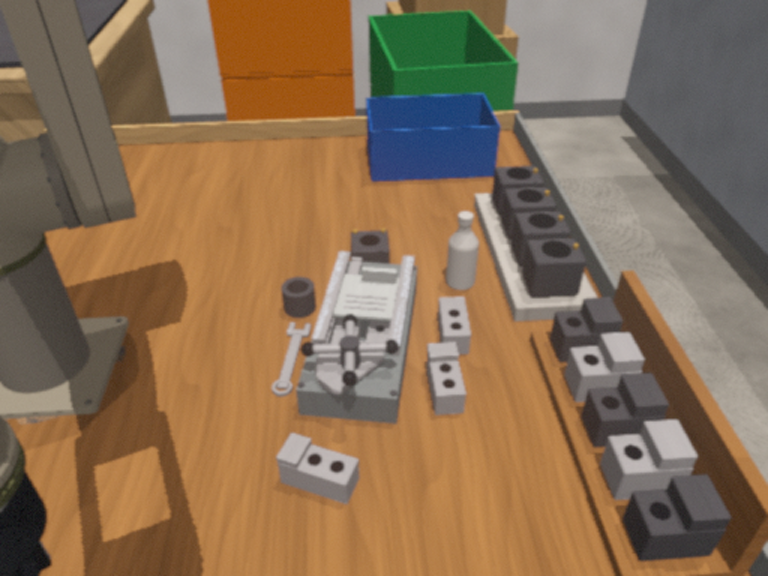

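```bash
python3 - <<'E'
import cv2,pickle
s=pickle.load(open('pics/top0.pkl','rb'))
im=s["pixels"][:,:,::-1]
c=im[165:285,165:355]
cv2.imwrite('pics/c1.png',cv2.resize(c,None,fx=4.2,fy=4.2,interpolation=cv2.INTER_CUBIC))
s=pickle.load(open('pics/side0.pkl','rb'))
im=s["pixels"][:,:,::-1]
c=im[160:285,190:290]
cv2.imwrite('pics/c2.png',cv2.resize(c,None,fx=4.8,fy=4.8,interpolation=cv2.INTER_CUBIC))
E
```

```text
(no output)
```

View pics/c1.png

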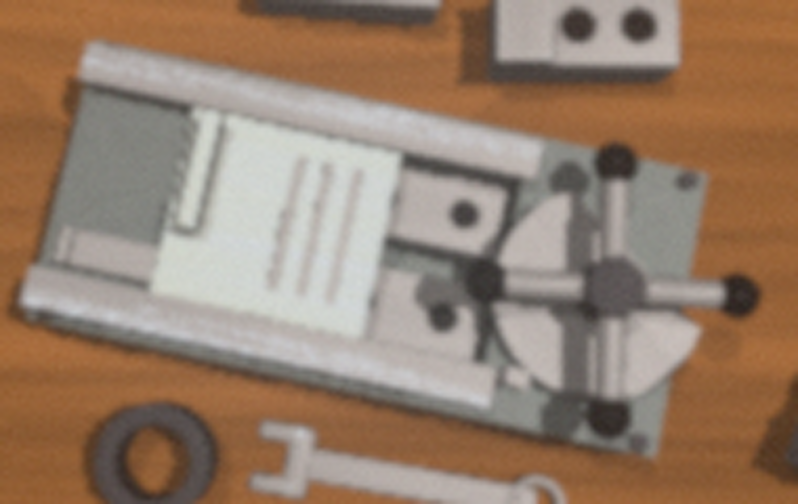

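View pics/c2.png

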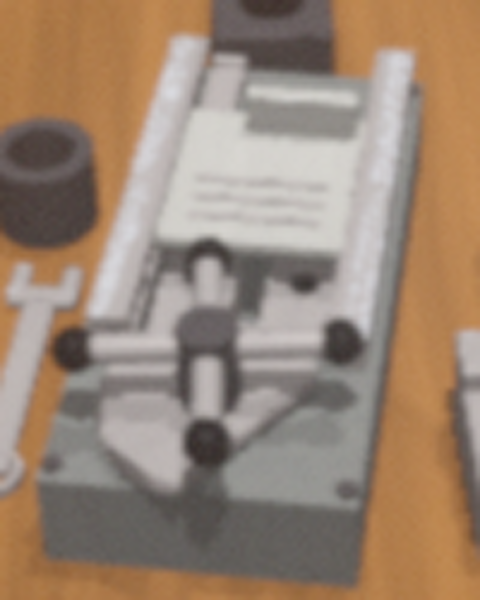

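```bash
cat > h.py <<'E'
import numpy as np,pickle
from scipy.optimize import least_squares
def ray(s,u,v,z):
    K=s["intrinsics"];T=s["world_from_camera"]
    d=T[:3,:3]@np.linalg.solve(K,[u,v,1.]);o=T[:3,3]
    return o+d*(z-o[2])/d[2]
def proj(s,P):
    K=s["intrinsics"];T=s["world_from_camera"]
    c=T[:3,:3].T@(np.array(P)-T[:3,3]);q=K@c;return q[:2]/q[2]
def case2w(p,P):
    c,s=np.cos(p[2]),np.sin(p[2]);return np.array([p[0]+c*P[0]-s*P[1],p[1]+s*P[0]+c*P[1],P[2]])
E
python3 - <<'E'
from h import *
t=pickle.load(open('pics/top0.pkl','rb'));sd=pickle.load(open('pics/side0.pkl','rb'))
a=lambda u,v:(165+u/4.2-.4,165+v/4.2-.4)
b=lambda u,v:(190+u/4.8-.4,160+v/4.8-.4)
# (snap, pix, kind)
obs=[(t,a(612,287),(0,-119,118)),(t,a(91,62),(59,165,76)),(t,a(541,158),(59,-75,76)),(t,a(27,285),(-59,165,76)),(t,a(492,385),(-59,-75,76)),
(t,a(705,172),(75,-165,55)),(t,a(657,456),(-75,-165,55)),
(sd,b(207,328),(0,-119,118)),(sd,b(190,40),(-59,165,76)),(sd,b(397,55),(59,165,76)),(sd,b(40,477),(-75,-165,55)),(sd,b(362,505),(75,-165,55))]
balls=[(t,a(615,163),0),(t,a(485,280),1),(t,a(608,416),2),(t,a(738,295),3),(sd,b(343,340),0),(sd,b(208,257),1),(sd,b(73,347),2),(sd,b(207,441),3)]
def f(p):
    e=[proj(s,case2w(p,P))-np.array(q) for s,q,P in obs]
    for s,q,k in balls:
        th=p[3]+k*np.pi/2
        e.append(proj(s,case2w(p,(61*np.cos(th),-119+61*np.sin(th),105)))-np.array(q))
    return np.concatenate(e)
r=least_squares(f,[440,60,-.2,.2],loss='soft_l1',x_scale=[1,1,.01,.01])
print(r.x, np.round(f(r.x).reshape(-1,2),1).tolist())
p=r.x;np.save('p.npy',p)
print('w mod',np.degrees(np.pi/4-p[3]), 'hub',case2w(p,(0,-119,105)))
c,sn=np.cos(p[2]),np.sin(p[2])
def inv(w): d=w[:2]-p[:2];return np.array([c*d[0]+sn*d[1],-sn*d[0]+c*d[1]])
print('front edge',inv(ray(t,*a(403,152),70)),inv(ray(t,*a(362,338),70)))
print('lug rear top',inv(ray(t,*a(197,113),95)),inv(ray(t,*a(178,230),95)), 'cover rear',inv(ray(t,*a(152,290),70)))
print('side lug', inv(ray(sd,*b(248,87),95)),inv(ray(sd,*b(357,93),95)))
print('side front', inv(ray(sd,*b(157,242),70)))
E
```

```text
[ 5.25473652e+02  9.33545656e+00 -1.97928114e-01  1.59283482e-01] [[0.8, -0.7], [-2.5, -0.8], [-0.8, -0.0], [-0.9, -0.3], [-0.0, 0.3], [0.2, -0.3], [-0.7, -0.2], [-0.3, 0.1], [-0.1, 0.0], [-0.7, -0.3], [-1.3, 1.5], [-0.8, 1.6], [-0.3, -0.3], [0.1, -0.3], [-0.3, -0.7], [-0.6, -0.6], [-0.7, 1.1], [-0.1, 1.1], [0.0, 1.4], [-0.3, 1.1]]
w mod 35.873728711359355 hub [ 502.07369235 -107.34119865  105.        ]
front edge [48.09984042 -7.03547138] [-49.14979707  -6.60333305]
lug rear top [41.36191407 97.70791316] [-17.59231712  93.36110486] cover rear [-48.1534931  102.26582269]
side lug [-14.27073116  97.93352109] [45.10540702 99.17309716]
side front [-46.25206431  -6.67471966]
```

Request:
send_rows --dp '[[44, 81, 0], [88, 162, 0], [132, 244, 0], [176, 325, 0], [218, 406, -20]]' --rot '[[0, 0, -0.16], [0, 0, -0.32], [0, 0, -0.48], [0, 0, -0.64], [0, 0, -0.787]]' --jaw 0 --force 60

```text
time: 0.78
tool_pos: [403.3, -267.2, 239.7]
tcp_rot: [-179.9, -0.0, -110.3]
ft_force: [0.6, -0.8, 0.1]
finger_gap: -0.0
```

Request:
send_rows --dp '[[0, 0, -10], [0, 0, -20]]' --rot '[[0, 0, 0], [0, 0, 0]]'

```text
time: 1.02
tool_pos: [402.5, -268.9, 218.8]
tcp_rot: [180.0, -0.0, -109.8]
ft_force: [0.1, -0.3, 0.3]
finger_gap: -0.1
```

```bash
python3 - <<'E'
from bench import r, vision, job
import cv2,pickle
st=r.sense();print(st['time'],st['tool_pos'],st['tcp_rot'],st['finger_gap'],st['ft_force'],st['joint_pos'])
for n in ["wrist","top"]:
    s=vision.snapshot(n); s['st']=st;pickle.dump(s,open(f'pics/{n}1.pkl','wb'))
    cv2.imwrite(f'pics/{n}1.png',cv2.resize(s["pixels"][:,:,::-1],(768,576),interpolation=cv2.INTER_CUBIC))
E
```

```text
1.025 [ 402.46882087 -268.91632913  218.79414369] [ 1.79988779e+02 -2.74523302e-02 -1.09843148e+02] -0.12719951450476139 [ 0.13316606 -0.33091093  0.25759499] [-3.97998041e+01 -9.99850032e+00  1.05250763e+02 -2.97584347e-02
  8.47489148e+01  7.00460707e+01]
```

View pics/wrist1.png

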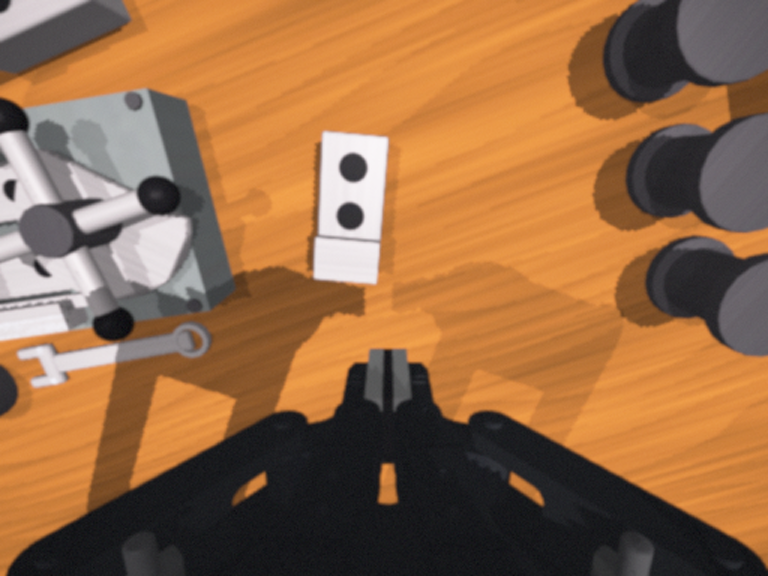

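View pics/top1.png

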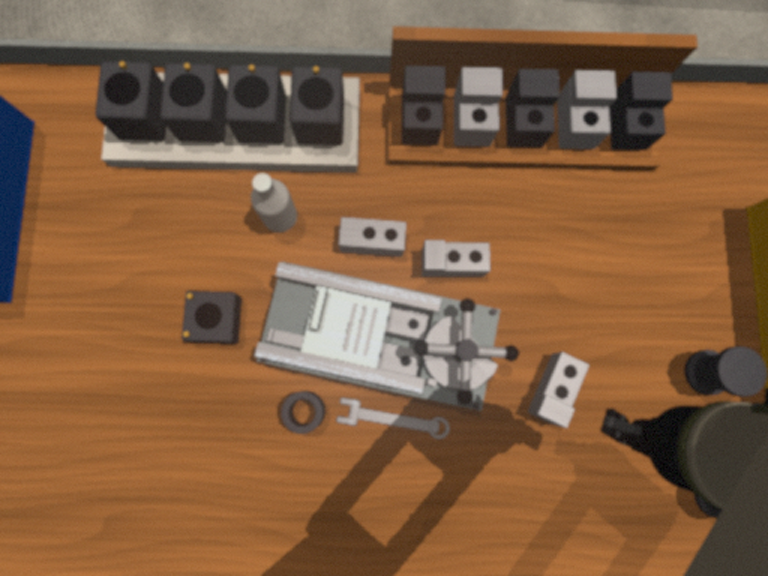

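Request:
send_rows --dp '[[20, 40, 0], [40, 80, -10], [60, 112, -25], [70, 132, -40], [70, 132, -50]]' --rot '[[0, 0, 0], [0, 0, 0], [0, 0, 0], [0, 0, 0], [0, 0, 0]]'

```text
time: 1.75
tool_pos: [472.4, -137.1, 168.6]
tcp_rot: [179.9, 0.0, -110.0]
ft_force: [-0.2, -0.1, 0.9]
finger_gap: 0.1
```

```bash
python3 - <<'E'
from bench import r, vision, job
import cv2,pickle,numpy as np
from scipy.spatial.transform import Rotation as R
s=pickle.load(open('pics/wrist1.pkl','rb'));st=s['st']
T=np.eye(4);T[:3,:3]=R.from_euler('xyz',st['tcp_rot'],degrees=True).as_matrix();T[:3,3]=st['tool_pos']
s['world_from_camera']=T@s['T_tool_cam']
from h import *
print('hub wrist',ray(s,50/1.5-.4,230/1.5-.4,118),'ball -y',ray(s,158/1.5-.4,195/1.5-.4,105),'ball -x',ray(s,112/1.5-.4,322/1.5-.4,105),'corner',ray(s,222/1.5,265/1.5,55))
p=np.load('p.npy');print(case2w(p,(0,-119,105)),case2w(p,(75,-165,55)))
st=r.sense();print(st['time'],st['tool_pos'],st['tcp_rot'],st['ft_force'])
s=vision.snapshot("top")
c=s["pixels"][150:290,250:390,::-1]
cv2.imwrite('pics/t2.png',cv2.resize(c,(560,560),interpolation=cv2.INTER_CUBIC))
s=vision.snapshot("side")
c=s["pixels"][140:290,160:310,::-1]
cv2.imwrite('pics/s2.png',cv2.resize(c,(560,560),interpolation=cv2.INTER_CUBIC))
E
```

```text
hub wrist [ 501.76292664 -110.93137924  118.        ] ball -y [ 499.7791108  -168.24822311  105.        ] ball -x [ 441.98719065 -104.78374687  105.        ] corner [ 446.44160404 -161.35680625   55.        ]
[ 502.07369235 -107.34119865  105.        ] [ 566.56403673 -167.19097294   55.        ]
1.75 [ 472.44827361 -137.1080163   168.57601349] [ 1.79941262e+02  2.50747190e-03 -1.09966351e+02] [-0.2198479  -0.12321706  0.85384493]
```

View pics/t2.png

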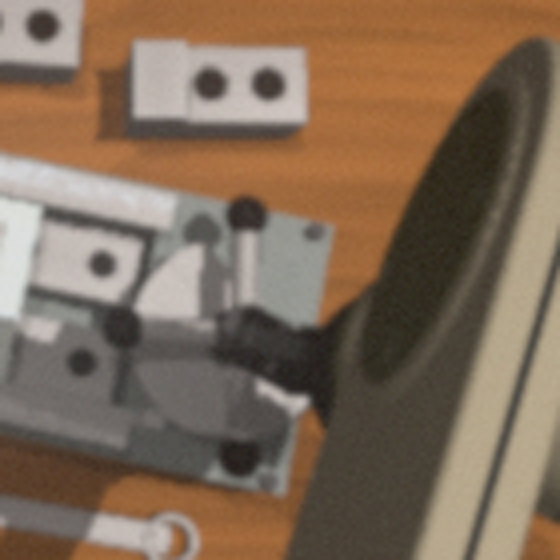

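View pics/s2.png

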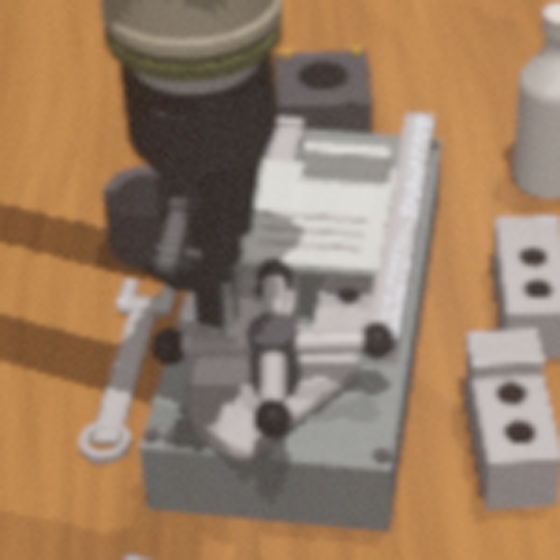

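Request:
send_rows --dp '[[0, 0, -16], [0, 0, -32], [0, 0, -48], [0, 0, -63], [0, 0, -63]]' --rot '[[0, 0, 0], [0, 0, 0], [0, 0, 0], [0, 0, 0], [0, 0, 0]]'

```text
time: 2.48
tool_pos: [471.3, -136.4, 104.5]
tcp_rot: [179.8, 0.0, -110.0]
ft_force: [1.0, 0.7, -0.8]
finger_gap: -0.1
```

```bash
python3 - <<'E'
from bench import r, vision
import cv2,numpy as np
st=r.sense();print(st['tool_pos'],st['ft_force'])
s=vision.snapshot("side")
c=s["pixels"][140:290,160:310,::-1]
cv2.imwrite('pics/s3.png',cv2.resize(c,(560,560),interpolation=cv2.INTER_CUBIC))
h=np.array([502.1,-107.3]);R=38
def P(th,off=18):
    t=np.radians(th);return h+R*np.array([np.cos(t),np.sin(t)])-off*np.array([-np.sin(t),np.cos(t)])
p0=P(-110)
for th in range(-110,36,6): print(th,np.round(P(th),1),'rel',np.round(P(th)-p0,1))
E
```

```text
[ 471.29531566 -136.38149369  104.47022448] [ 1.02593992  0.66521808 -0.7576665 ]
-110 [ 472.2 -136.9] rel [0. 0.]
-104 [ 475.4 -139.8] rel [ 3.3 -3. ]
-98 [ 479.  -142.4] rel [ 6.8 -5.6]
-92 [ 482.8 -144.6] rel [10.6 -7.8]
-86 [ 486.8 -146.5] rel [14.6 -9.6]
-80 [ 491.  -147.8] rel [ 18.8 -11. ]
-74 [ 495.3 -148.8] rel [ 23.1 -11.9]
-68 [ 499.6 -149.3] rel [ 27.5 -12.4]
-62 [ 504.  -149.3] rel [ 31.9 -12.5]
-56 [ 508.4 -148.9] rel [ 36.2 -12. ]
-50 [ 512.7 -148. ] rel [ 40.5 -11.1]
-44 [ 516.9 -146.6] rel [44.7 -9.8]
-38 [ 521.  -144.9] rel [48.8 -8. ]
-32 [ 524.8 -142.7] rel [52.6 -5.8]
-26 [ 528.4 -140.1] rel [56.2 -3.3]
-20 [ 531.7 -137.2] rel [59.5 -0.4]
-14 [ 534.6 -134. ] rel [62.4  2.9]
-8 [ 537.2 -130.4] rel [65.   6.4]
-2 [ 539.4 -126.6] rel [67.3 10.2]
4 [ 541.3 -122.6] rel [69.1 14.2]
10 [ 542.6 -118.4] rel [70.5 18.4]
16 [ 543.6 -114.1] rel [71.4 22.7]
22 [ 544.1 -109.8] rel [71.9 27.1]
28 [ 544.1 -105.4] rel [71.9 31.5]
34 [ 543.7 -101. ] rel [71.5 35.9]
```

View pics/s3.png

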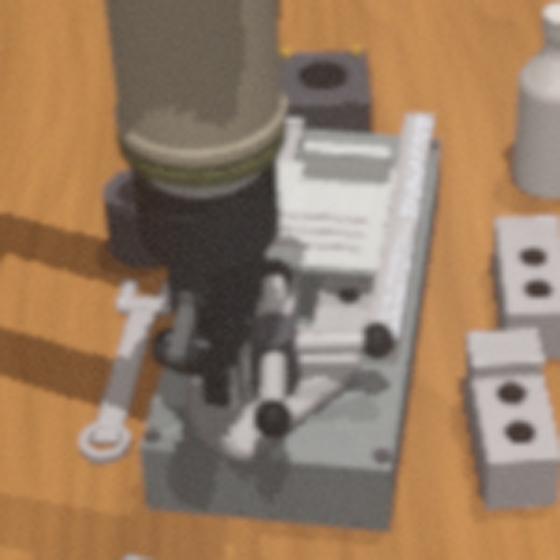

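Request:
send_rows --dp '[[3.3, -3, 0], [6.8, -5.6, 0], [10.6, -7.8, 0], [14.6, -9.6, 0], [18.8, -11, 0]]' --rot '[[0, 0, 0.105], [0, 0, 0.209], [0, 0, 0.314], [0, 0, 0.419], [0, 0, 0.524]]'

```text
time: 3.15
tool_pos: [491.0, -147.8, 107.0]
tcp_rot: [179.9, 0.0, -79.8]
ft_force: [-6.0, 1.2, 2.3]
finger_gap: -0.0
```

Request:
send_rows --dp '[[4.3, -0.9, 0], [8.7, -1.4, 0], [13.1, -1.5, 0], [17.4, -1.0, 0], [21.7, -0.1, 0]]' --rot '[[0, 0, 0.105], [0, 0, 0.209], [0, 0, 0.314], [0, 0, 0.419], [0, 0, 0.524]]'

```text
time: 3.78
tool_pos: [512.6, -148.2, 106.8]
tcp_rot: [179.9, 0.0, -49.8]
ft_force: [-5.0, -1.3, 0.9]
finger_gap: 0.1
```

Request:
send_rows --dp '[[4.2, 1.3, 0], [8.3, 3.1, 0], [12.1, 5.3, 0], [15.7, 7.8, 0], [19, 10.7, 0]]' --rot '[[0, 0, 0.105], [0, 0, 0.209], [0, 0, 0.314], [0, 0, 0.419], [0, 0, 0.524]]'

```text
time: 4.4
tool_pos: [531.7, -137.8, 106.8]
tcp_rot: [179.9, 0.0, -19.7]
ft_force: [-5.4, -2.0, -0.1]
finger_gap: 0.3
```

Request:
send_rows --dp '[[2.9, 3.3, 0], [5.5, 6.8, 0], [7.8, 10.6, 0], [9.6, 14.6, 0], [11, 18.8, 0]]' --rot '[[0, 0, 0.105], [0, 0, 0.209], [0, 0, 0.314], [0, 0, 0.419], [0, 0, 0.524]]'

```text
time: 5.03
tool_pos: [543.1, -119.3, 106.9]
tcp_rot: [179.9, 0.0, 10.3]
ft_force: [-2.1, -5.1, -2.2]
finger_gap: 0.2
```

Request:
send_rows --dp '[[0.5, 2.1, 0], [1, 4.3, 0], [1.3, 6.5, 0], [1.5, 8.7, 0], [1.6, 10.8, 0]]' --rot '[[0, 0, 0.052], [0, 0, 0.105], [0, 0, 0.157], [0, 0, 0.209], [0, 0, 0.262]]'

```text
time: 5.65
tool_pos: [545.2, -108.6, 107.1]
tcp_rot: [179.9, -0.0, 25.2]
ft_force: [0.9, -4.3, -2.3]
finger_gap: 0.0
```

Request:
send_rows --dp '[[0, 1, 0], [0, 2, 0], [0, 2, 0]]' --rot '[[0, 0, 0.026], [0, 0, 0.052], [0, 0, 0.052]]'

```text
time: 6.02
tool_pos: [545.1, -105.9, 106.9]
tcp_rot: [180.0, -0.0, 28.1]
ft_force: [0.3, -4.2, 0.1]
finger_gap: 0.1
```

Request:
send_rows --dp '[[0, 0.7, 0], [0, 1.4, 0], [0, 1.4, 0]]' --rot '[[0, 0, 0.017], [0, 0, 0.035], [0, 0, 0.035]]'

```text
time: 6.4
tool_pos: [545.0, -104.3, 106.8]
tcp_rot: [180.0, -0.0, 30.1]
ft_force: [1.1, -3.1, 1.1]
finger_gap: 0.1
```

Request:
send_rows --dp '[[0, 0.5, 0], [0, 1.0, 0], [0, 1.0, 0]]' --rot '[[0, 0, 0.012], [0, 0, 0.025], [0, 0, 0.025]]'

```text
time: 6.78
tool_pos: [544.9, -103.2, 106.6]
tcp_rot: [180.0, -0.0, 31.5]
ft_force: [2.7, -3.8, 2.0]
finger_gap: -0.1
```

Request:
send_rows --dp '[[0, 0.5, 0], [0, 1.0, 0], [0, 1.0, 0]]' --rot '[[0, 0, 0.012], [0, 0, 0.025], [0, 0, 0.025]]'

```text
time: 7.15
tool_pos: [544.7, -102.2, 106.4]
tcp_rot: [180.0, -0.0, 33.0]
ft_force: [3.5, -2.6, 2.4]
finger_gap: 0.2
```

Request:
send_rows --dp '[[0, 0.4, 0], [0, 0.8, 0], [0, 0.8, 0]]' --rot '[[0, 0, 0.01], [0, 0, 0.02], [0, 0, 0.02]]'

```text
time: 7.52
tool_pos: [544.6, -101.4, 106.4]
tcp_rot: [-180.0, -0.0, 34.1]
ft_force: [2.4, -3.6, 2.7]
finger_gap: -0.1
```

Request:
send_rows --dp '[[-0.3, 0.5, 0], [-0.6, 0.9, 0], [-0.6, 0.9, 0]]' --rot '[[0, 0, 0.01], [0, 0, 0.02], [0, 0, 0.02]]'

```text
time: 7.9
tool_pos: [544.2, -100.4, 106.4]
tcp_rot: [180.0, -0.0, 35.3]
ft_force: [4.0, -2.4, 1.5]
finger_gap: -0.2
```

Request:
send_rows --dp '[[-0.3, 0.5, 0], [-0.6, 0.9, 0], [-0.6, 0.9, 0]]' --rot '[[0, 0, 0.01], [0, 0, 0.02], [0, 0, 0.02]]'

```text
time: 8.28
tool_pos: [543.9, -99.7, 106.5]
tcp_rot: [180.0, -0.0, 36.4]
ft_force: [5.8, -3.2, 0.1]
finger_gap: 0.0
```

```bash
python3 - <<'E'
from bench import r, vision
import cv2,pickle
st=r.sense();print(st['tool_pos'],st['ft_force'])
for n,b in(("side",(140,290,160,310)),("top",(150,290,230,370))):
    s=vision.snapshot(n);pickle.dump(s,open(f'pics/{n}4.pkl','wb'))
    c=s["pixels"][b[0]:b[1],b[2]:b[3],::-1]
    cv2.imwrite(f'pics/{n}4.png',cv2.resize(c,(560,560),interpolation=cv2.INTER_CUBIC))
E
```

```text
[543.90173299 -99.73860909 106.4724939 ] [ 5.81751052 -3.22411763  0.14533767]
```

View pics/side4.png

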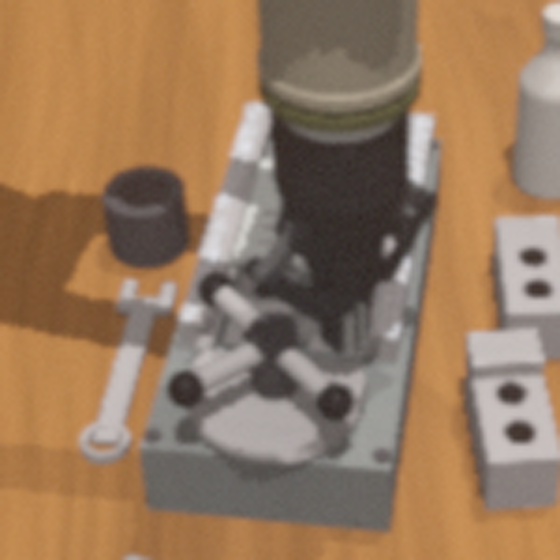

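View pics/top4.png

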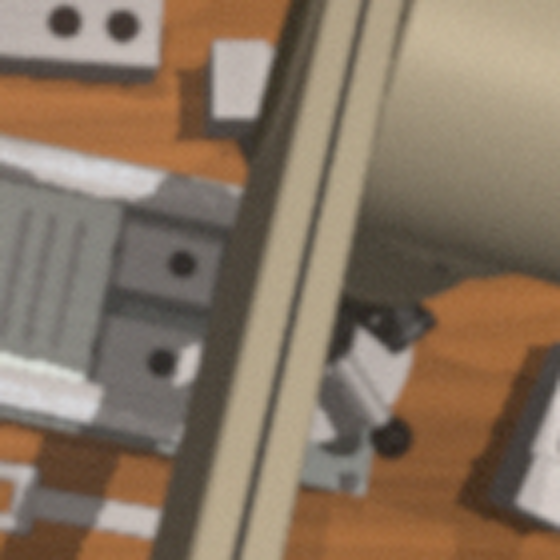

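```bash
python3 - <<'E'
from h import *
s=pickle.load(open('pics/side4.pkl','rb'));t=pickle.load(open('pics/top4.pkl','rb'))
h=np.array([502.1,-107.3])
for u,v in((335,403),(186,388),(215,288)):
    P=ray(s,160+u/3.733-.4,140+v/3.733-.4,105)[:2]-h;print(P,np.hypot(*P),np.degrees(np.arctan2(P[1],P[0]))%90)
P=ray(t,230+392/4-.4,150+437/4-.4,105)[:2]-h;print(P,np.hypot(*P),np.degrees(np.arctan2(P[1],P[0]))%90)
E
```

```text
[ 33.72137498 -49.40225039] 59.81399062676387 34.31696955962432
[-50.60609223 -30.45844888] 59.065164680939645 31.04260634384346
[-33.77535558  55.01955514] 64.55947716983674 31.54489461262159
[-52.22318745 -35.30257788] 63.03596840251979 34.05846985213941
```

Request:
send_rows --dp '[[-0.3, 0.4, 0], [-0.6, 0.8, 0], [-0.6, 0.8, 0]]' --rot '[[0, 0, 0], [0, 0, 0], [0, 0, 0]]'

```text
time: 8.75
tool_pos: [543.8, -99.6, 106.6]
tcp_rot: [179.9, -0.1, 36.4]
ft_force: [8.2, -5.5, -1.9]
finger_gap: -0.0
```

Request:
send_rows --dp '[[-0.3, 0.4, 0], [-0.6, 0.8, 0], [-0.6, 0.8, 0]]' --rot '[[0, 0, 0], [0, 0, 0], [0, 0, 0]]'

```text
time: 9.12
tool_pos: [543.7, -99.5, 106.7]
tcp_rot: [179.8, -0.1, 36.4]
ft_force: [11.8, -9.5, -5.6]
finger_gap: -0.0
```

Request:
send_rows --dp '[[3, -4, 0], [5, -7, 0], [5, -7, 20], [5, -7, 40], [5, -7, 60]]' --rot '[[0, 0, 0], [0, 0, 0], [0, 0, 0], [0, 0, 0], [0, 0, 0]]'

```text
time: 9.75
tool_pos: [547.7, -105.1, 168.9]
tcp_rot: [179.9, -0.1, 36.4]
ft_force: [-0.5, 0.4, 0.9]
finger_gap: -0.0
```

```bash
python3 - <<'E'
from h import *
p=np.load('p.npy')
for y in (118,106,33,): print(case2w(p,(15,y,90)))
print(np.degrees(p[2]))
E
```

```text
[563.38411545 122.08206089  90.        ]
[561.02445562 110.31634776  90.        ]
[546.66985831  38.74159288  90.        ]
-11.340445565204115
```

Request:
send_rows --dp '[[4, 45, 0], [8, 90, 0], [11, 136, 0], [14, 182, 0], [16, 227, 0]]' --rot '[[0, 0, -0.167], [0, 0, -0.333], [0, 0, -0.5], [0, 0, -0.667], [0, 0, -0.833]]'

```text
time: 10.38
tool_pos: [563.7, 123.6, 168.3]
tcp_rot: [-180.0, -0.1, -11.7]
ft_force: [0.4, -0.2, 0.6]
finger_gap: -0.2
```

Request:
send_rows --dp '[[0, 0, 0], [0, 0, 0]]' --rot '[[0, 0, 0], [0, 0, 0]]'

```text
time: 10.62
tool_pos: [563.5, 121.8, 167.5]
tcp_rot: [180.0, -0.1, -11.2]
ft_force: [-0.0, -0.8, 1.0]
finger_gap: -0.2
```

```bash
python3 - <<'E'
from bench import r, vision
import cv2,pickle
st=r.sense();print(st['tool_pos'],st['tcp_rot'],st['ft_force'],st['joint_pos'])
for n,b in(("side",(110,290,160,340)),("top",(140,280,150,370)),("wrist",(0,384,0,512))):
    s=vision.snapshot(n);s['st']=st;pickle.dump(s,open(f'pics/{n}5.pkl','wb'))
    c=s["pixels"][b[0]:b[1],b[2]:b[3],::-1]
    f=560/(b[3]-b[2])
    cv2.imwrite(f'pics/{n}5.png',cv2.resize(c,None,fx=f,fy=f,interpolation=cv2.INTER_CUBIC))
E
```

```text
[563.49129581 121.83630189 167.46803162] [ 1.79995133e+02 -6.12723537e-02 -1.11901270e+01] [-0.0154491  -0.77586311  0.96573334] [ 7.11993947e+00  6.61980226e+00  9.44243427e+01 -2.43245111e-02
  7.88992147e+01  1.83147407e+01]
```

View pics/side5.png

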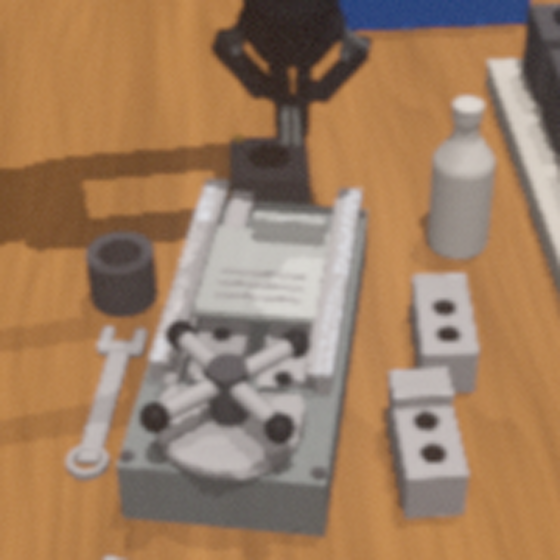

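View pics/top5.png

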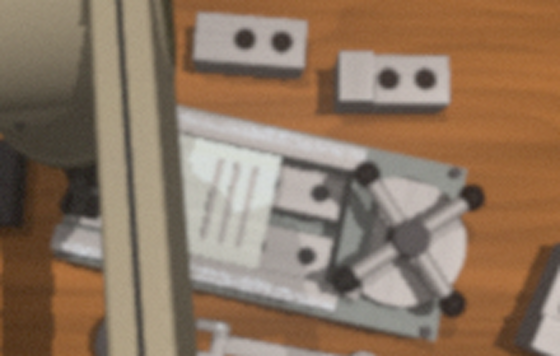

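View pics/wrist5.png

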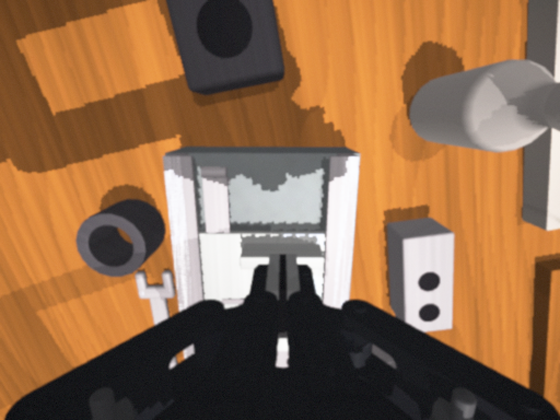

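```bash
python3 - <<'E'
from h import *
from scipy.spatial.transform import Rotation as R
import cv2
s=pickle.load(open('pics/wrist5.pkl','rb'));st=s['st']
T=np.eye(4);T[:3,:3]=R.from_euler('xyz',st['tcp_rot'],degrees=True).as_matrix();T[:3,3]=st['tool_pos']
T=T@s['T_tool_cam'];p=np.load('p.npy');K=s['intrinsics']
c,sn=np.cos(p[2]),np.sin(p[2])
for u in (225,230,288):
  for v in range(205,245,2):
    d=s['depth'][v,u]
    if d>0:
        w=T[:3,:3]@(np.linalg.solve(K,[u,v,1])*d)+T[:3,3];q=w[:2]-p[:2]
        print(u,v,np.round([c*q[0]+sn*q[1],-sn*q[0]+c*q[1],w[2]],1))
cv2.imwrite('pics/w5c.png',cv2.resize(s['pixels'][190:260,170:330,::-1],None,fx=4,fy=4,interpolation=cv2.INTER_CUBIC))
E
```

```text
225 205 [-14.  106.9  55. ]
225 207 [-13.9 105.5  56.3]
225 209 [-13.9 103.8  56.9]
225 211 [-12.9 105.3  66.1]
225 213 [-12.3 105.5  71.5]
225 215 [-12.3 103.7  71.5]
225 217 [-12.5 101.5  70.6]
225 219 [-12.4 100.1  71.6]
225 221 [-12.6  97.8  70.6]
225 223 [-12.2  97.6  74.6]
225 225 [-11.9  97.   77.5]
225 227 [-11.2  97.8  83.3]
225 229 [-10.8  97.7  87.2]
225 231 [-10.5  97.3  90. ]
225 233 [-10.1  97.1  93.4]
225 235 [-9.8 96.9 96.5]
225 237 [-10.   94.8  95.7]
225 239 [-9.9 93.6 96.9]
225 241 [-10.   91.5  96.1]
225 243 [-10.   90.1  96.7]
230 205 [ -9.3 107.5  56.7]
230 207 [ -9.4 105.4  56.2]
230 209 [ -9.5 103.7  56.6]
230 211 [ -8.5 105.5  66.8]
230 213 [ -8.1 105.3  71.1]
230 215 [ -8.1 103.8  71.7]
230 217 [ -8.2 101.7  71.1]
230 219 [-8.2 99.9 71.1]
230 221 [-8.3 97.8 70.6]
230 223 [-8.  97.5 74.2]
230 225 [-7.7 97.1 77.7]
230 227 [-7.3 97.3 82.1]
230 229 [-6.9 97.3 86.2]
230 231 [-6.6 97.1 89.6]
230 233 [-6.3 96.8 92.8]
230 235 [-6.  96.8 96.3]
230 237 [-5.9 95.4 97. ]
230 239 [-6.  93.7 97. ]
230 241 [-6.1 91.6 96.1]
230 243 [-6.2 89.5 95.4]
288 205 [ 42.8 107.3  56. ]
288 207 [ 42.9 105.3  55.5]
288 209 [ 42.9 103.7  56.4]
288 211 [ 41.8 105.5  66.3]
288 213 [ 41.3 105.4  71. ]
288 215 [ 41.3 103.7  71.4]
288 217 [ 41.3 102.2  72.1]
288 219 [41.6 99.6 70.3]
288 221 [41.5 98.2 71.4]
288 223 [41.3 97.3 73.5]
288 225 [40.9 97.  77.2]
288 227 [40.5 96.9 81.2]
288 229 [40.  97.3 86.1]
288 231 [39.7 97.2 89.6]
288 233 [39.3 97.1 93.2]
288 235 [39.  96.9 96.4]
288 237 [39.1 95.1 96.2]
288 239 [39.1 93.5 96.6]
288 241 [39.2 91.4 95.8]
288 243 [39.3 89.8 95.9]
```

View pics/w5c.png

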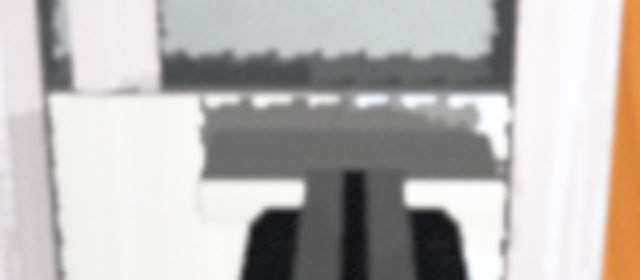

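Request:
send_rows --dp '[[0, 0, -18], [0, 0, -36], [0, 0, -54], [0, 0, -70], [0, 0, -77]]' --rot '[[0, 0, 0], [0, 0, 0], [0, 0, 0], [0, 0, 0], [0, 0, 0]]'

```text
time: 11.4
tool_pos: [562.2, 121.8, 87.4]
tcp_rot: [180.0, 0.1, -11.3]
ft_force: [-0.2, 0.5, -0.0]
finger_gap: -0.1
```

Request:
send_rows --dp '[[-0.4, -2, 0], [-0.8, -4, 0], [-1.2, -6, 0], [-1.6, -8, 0], [-2, -10, 0]]' --rot '[[0, 0, 0], [0, 0, 0], [0, 0, 0], [0, 0, 0], [0, 0, 0]]'

```text
time: 12.02
tool_pos: [561.4, 111.9, 89.7]
tcp_rot: [-180.0, -0.0, -11.3]
ft_force: [0.6, 2.0, 0.2]
finger_gap: -0.3
```

Request:
send_rows --dp '[[-1.4, -7, 0], [-2.8, -14, 0], [-4.2, -21, 0], [-5.6, -28, 0], [-7, -35, 0]]' --rot '[[0, 0, 0], [0, 0, 0], [0, 0, 0], [0, 0, 0], [0, 0, 0]]'

```text
time: 12.65
tool_pos: [554.2, 76.4, 89.5]
tcp_rot: [-180.0, -0.0, -11.4]
ft_force: [0.6, 2.4, 2.4]
finger_gap: 0.1
```

Request:
send_rows --dp '[[-0.4, -2, 0], [-0.8, -4, 0], [-1.2, -6, 0], [-1.6, -8, 0], [-2, -10, 0]]' --rot '[[0, 0, 0], [0, 0, 0], [0, 0, 0], [0, 0, 0], [0, 0, 0]]'

```text
time: 13.28
tool_pos: [552.2, 66.9, 89.4]
tcp_rot: [-180.0, 0.0, -11.3]
ft_force: [1.7, 2.1, 1.7]
finger_gap: 0.2
```

Request:
send_rows --dp '[[-0.3, -1.5, 0], [-0.6, -3, 0], [-0.9, -4.5, 0], [-1.2, -6, 0]]' --rot '[[0, 0, 0], [0, 0, 0], [0, 0, 0], [0, 0, 0]]'

```text
time: 13.78
tool_pos: [551.0, 60.9, 89.4]
tcp_rot: [-180.0, 0.0, -11.3]
ft_force: [1.6, 4.3, 1.0]
finger_gap: 0.1
```

Request:
send_rows --dp '[[-0.3, -1.5, 0], [-0.6, -3, 0], [-0.9, -4.5, 0]]' --rot '[[0, 0, 0], [0, 0, 0], [0, 0, 0]]'

```text
time: 14.15
tool_pos: [550.3, 57.2, 89.4]
tcp_rot: [-179.9, -0.0, -11.3]
ft_force: [2.6, 6.9, 1.0]
finger_gap: 0.1
```

Request:
send_rows --dp '[[-0.2, -1, 0], [-0.4, -2, 0], [-0.6, -3, 0]]' --rot '[[0, 0, 0], [0, 0, 0], [0, 0, 0]]'

```text
time: 14.52
tool_pos: [549.8, 54.6, 89.4]
tcp_rot: [-179.9, -0.0, -11.3]
ft_force: [3.5, 9.8, 0.8]
finger_gap: 0.3
```

Request:
send_rows --dp '[[-0.2, -1, 0], [-0.4, -2, 0], [-0.6, -3, 0]]' --rot '[[0, 0, 0], [0, 0, 0], [0, 0, 0]]'

```text
time: 14.9
tool_pos: [549.2, 52.1, 89.5]
tcp_rot: [-179.8, -0.0, -11.3]
ft_force: [3.5, 11.2, -0.6]
finger_gap: 0.0
```

Request:
send_rows --dp '[[-0.2, -1, 0], [-0.4, -2, 0], [-0.6, -3, 0]]' --rot '[[0, 0, 0], [0, 0, 0], [0, 0, 0]]'

```text
time: 15.28
tool_pos: [548.5, 48.6, 89.5]
tcp_rot: [-179.9, -0.0, -11.3]
ft_force: [2.6, 6.9, 0.5]
finger_gap: -0.2
```

Request:
send_rows --dp '[[-0.2, -1, 0], [-0.4, -2, 0], [-0.6, -3, 0]]' --rot '[[0, 0, 0], [0, 0, 0], [0, 0, 0]]'

```text
time: 15.65
tool_pos: [547.8, 45.2, 89.4]
tcp_rot: [-179.9, -0.0, -11.3]
ft_force: [1.0, 6.8, 1.0]
finger_gap: -0.1
```

Request:
send_rows --dp '[[-0.2, -0.8, 0], [-0.3, -1.6, 0], [-0.5, -2.4, 0]]' --rot '[[0, 0, 0], [0, 0, 0], [0, 0, 0]]'

```text
time: 16.02
tool_pos: [547.3, 42.5, 89.4]
tcp_rot: [-180.0, -0.0, -11.3]
ft_force: [1.2, 4.9, 0.4]
finger_gap: -0.0
```

Request:
send_rows --dp '[[-0.2, -0.8, 0], [-0.3, -1.6, 0]]' --rot '[[0, 0, 0], [0, 0, 0]]'

```text
time: 16.27
tool_pos: [546.5, 39.9, 89.1]
tcp_rot: [179.9, 0.0, -11.3]
ft_force: [-0.3, -0.1, -0.1]
finger_gap: -0.3
```

Request:
send_rows --dp '[[-0.2, -0.8, 0], [-0.3, -1.6, 0]]' --rot '[[0, 0, 0], [0, 0, 0]]'

```text
time: 16.52
tool_pos: [546.3, 38.9, 89.1]
tcp_rot: [-180.0, 0.0, -11.3]
ft_force: [0.1, 1.9, -1.1]
finger_gap: -0.1
```

Request:
send_rows --dp '[[-0.1, -0.6, 0], [-0.2, -1.2, 0]]' --rot '[[0, 0, 0], [0, 0, 0]]'

```text
time: 16.77
tool_pos: [546.2, 38.5, 89.1]
tcp_rot: [-179.9, 0.0, -11.3]
ft_force: [0.8, 8.2, -2.5]
finger_gap: -0.1
```

Request:
send_rows --dp '[[-0.1, -0.5, 0], [-0.2, -1, 0], [-0.2, -1, 0]]' --rot '[[0, 0, 0], [0, 0, 0], [0, 0, 0]]'

```text
time: 17.15
tool_pos: [546.2, 38.4, 89.2]
tcp_rot: [-179.8, 0.0, -11.3]
ft_force: [2.5, 10.5, -2.4]
finger_gap: -0.0
```

Request:
send_rows --dp '[[-0.1, -0.5, 0], [-0.2, -1, 0], [-0.2, -1, 0]]' --rot '[[0, 0, 0], [0, 0, 0], [0, 0, 0]]'

```text
time: 17.52
tool_pos: [546.2, 38.3, 89.2]
tcp_rot: [-179.8, 0.0, -11.3]
ft_force: [3.2, 15.4, -4.0]
finger_gap: -0.2
```

Request:
send_rows --dp '[[-0.1, -0.4, 0], [-0.2, -0.8, 0], [-0.2, -0.8, 0]]' --rot '[[0, 0, 0], [0, 0, 0], [0, 0, 0]]'

```text
time: 17.9
tool_pos: [546.2, 38.2, 89.2]
tcp_rot: [-179.7, 0.0, -11.3]
ft_force: [5.0, 18.8, -3.6]
finger_gap: -0.3
```

Hard stop reached. I'll back off, lift and look.

Request:
send_rows --dp '[[1, 5, 0], [3, 15, 0], [3, 15, 25], [3, 15, 60], [5, 30, 110]]' --rot '[[0, 0, 0], [0, 0, 0], [0, 0, 0], [0, 0, 0], [0, 0, 0]]'

```text
time: 18.52
tool_pos: [549.8, 64.2, 199.0]
tcp_rot: [179.9, 0.2, -11.4]
ft_force: [0.6, -0.0, -0.1]
finger_gap: 0.2
```

Request:
send_rows --dp '[[0, 30, 10], [0, 65, 20], [-10, 100, 30], [-20, 135, 30], [-20, 160, 30]]' --rot '[[0, 0, 0], [0, 0, 0], [0, 0, 0], [0, 0, 0], [0, 0, 0]]'

```text
time: 19.15
tool_pos: [530.4, 226.3, 229.8]
tcp_rot: [180.0, -0.0, -11.3]
ft_force: [0.2, -0.1, 0.2]
finger_gap: 0.4
```

```bash
python3 - <<'E'
from bench import r, vision
import cv2,pickle
st=r.sense();print(st['time'],st['tool_pos'],st['tcp_rot'],st['ft_force'])
for n,b in(("side",(150,290,180,320)),("top",(150,290,150,370))):
    s=vision.snapshot(n);s['st']=st;pickle.dump(s,open(f'pics/{n}6.pkl','wb'))
    c=s["pixels"][b[0]:b[1],b[2]:b[3],::-1]
    f=700/(b[3]-b[2]) if n=="top" else 4.2
    cv2.imwrite(f'pics/{n}6.png',cv2.resize(c,None,fx=f,fy=f,interpolation=cv2.INTER_CUBIC))
E
```

```text
19.15 [530.418462   226.2962727  229.82184295] [ 1.79994371e+02 -3.77792426e-02 -1.13094395e+01] [ 0.20991112 -0.10066627  0.16954485]
```

View pics/side6.png

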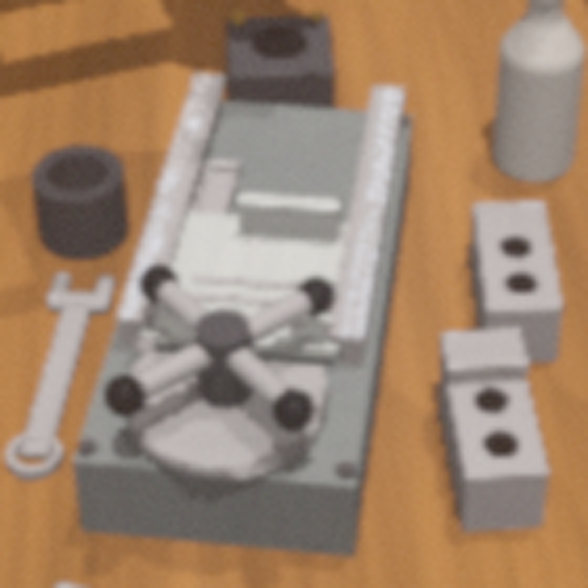

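View pics/top6.png

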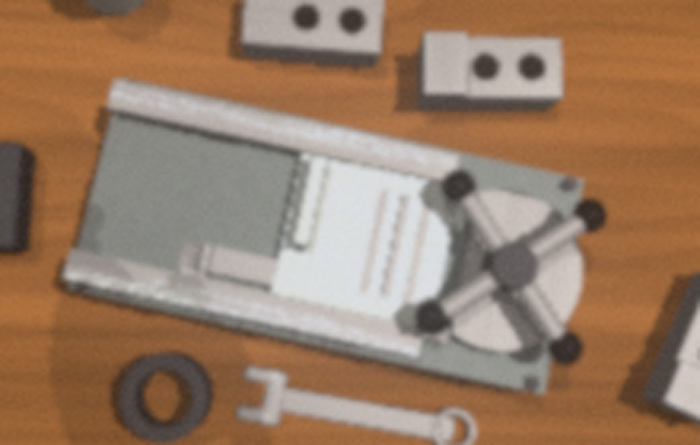

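```bash
python3 - <<'E'
from h import *
t=pickle.load(open('pics/top6.pkl','rb'));p=np.load('p.npy');K=t['intrinsics'];T=t['world_from_camera']
f=700/220
def cs(w): q=w[:2]-p[:2];c,s=np.cos(p[2]),np.sin(p[2]);return np.round([c*q[0]+s*q[1],-s*q[0]+c*q[1],w[2]],1)
for u,v in((215,258),(235,264),(255,268),(265,270),(290,270),(318,200)):
    U,V=round(150+u/f-.4),round(150+v/f-.4);D=np.median(t['depth'][V-1:V+2,U-1:U+2])
    print('depth',u,v,cs(T[:3,:3]@(np.linalg.solve(K,[U,V,1])*D)+T[:3,3]))
for u,v,z in((300,153,95),(285,247,95),(273,290,70)): print(cs(ray(t,150+u/f-.4,150+v/f-.4,z)))
h=case2w(p,(0,-119,105))[:2]
for u,v in((460,185),(591,214),(566,347),(431,318)):
    P=ray(t,150+u/f-.4,150+v/f-.4,105)[:2]-h;print(np.degrees(np.arctan2(P[1],P[0])-p[2])%90)
E
```

```text
depth 215 258 [-35.3  70.1  69. ]
depth 235 264 [-36.8  56.6  69.2]
depth 255 268 [-35.7  41.6  69.7]
depth 265 270 [-34.3  35.4  68.4]
depth 290 270 [-30.7  18.7  70.1]
depth 318 200 [16.8  9.8 92.1]
[43.1 28.6 95. ]
[-19.3  24.8  95. ]
[-47.2  27.2  70. ]
43.713936072400564
43.533812627966235
45.40563366801561
45.81009115670932
```

```bash
python3 - <<'E'
from bench import job
print(job.hand_in())
E
```

```text
the job is handed in; nothing more can be done
None
```

The jaw case is closed and the job is handed in; the hand-in gave no verdict, so the result rests on my own checks.

- **Star wheel:** I turned it about 126° counterclockwise with the closed fingers on one spoke, in a single continuous sweep. I stopped when it stalled and the force rose to about 16 N. In the last pictures the spokes average 44.6° in the case frame, within about 0.02 rad of the unlocked stop.
- **Slide cover:** I pushed it by the lug. The push rose to about 12 N over the ledge, dropped to nearly 0 at the click, then met a hard stop, where I pressed to about 20 N.
- **Final state:** The cover joint is at about 0 to 2 mm. The tab lies flat, with its depth readings level at 69 to 70 mm, the same as the cover top. The arm is clear of everything.
- **Other things on the cart:** They look unmoved in the last side and top pictures, but I did not measure their positions.
- **Disagreements:** The hub position from the wrist camera was about 3.5 mm off the value fitted from the other two cameras. I put this down to how I read its top edge, and two spoke balls agreed to about 1 mm. The wheel also stopped about 2 to 3° later in tool yaw than I predicted.

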